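# Raise the ratchet bottle lift to its fourth notch

## Task

Bring the bottle up to waxing height: take the bottle lift by its wooden grip bar, draw it straight up until its pawl has clicked into the fourth notch and no further, let it down gently until the pawl carries it (do not drop it or force it down), and let go. Then swing the lock lever fully home behind the pawl and let go of it. The bottle must stay standing on the rest and the flasks and jar alongside must be left alone.

Things in the scene. Friction and masses are not known exactly. Their poses are not given: they have to be found in the camera images.
- stand: foot of the bottle lift, fixed to the bench: dark steel plate 170 x 160 x 12 mm with a grey guide 140 mm tall. Origin at bench level on the column's axis; z up, x along the foot: the wooden grip bar sticks out towards -x, the pawl and the lock lever are on the +y side (foot plate spans x -85..85, y -55..105 mm). Its yaw is the yaw of the whole lift.
- column (a joint): rise of the 24 mm square column above its lowest position, m: 0 at the start (on its stop), at most 0.098, up positive. Slides vertically, slight friction; column, rest and bottle weigh 0.45 to 0.7 kg together. The spring pawl is clamped anywhere along a slot, so notch 1 is reached at 0.013 to 0.029 of rise, each further notch 0.016 after the last. On the 4th notch it stands at 0.061 to 0.077
- grip (a point): middle of the gripping length of the wooden bar, at its mid-height: a level bar 14 mm wide (y) and 16 mm tall (z), along the stand's x, fixed to the column. The point is 100 mm towards the stand's -x from the column's axis and 25 mm in from the bar's free end; 154 mm above the bench at the start. It rises with the column; bear down on it no harder than 10 N. Axes as the stand's
- rest_top (a point): middle of the upper face of the round dark wooden rest, 84 mm across, 10 mm thick, on top of the column, 175 mm above the bench at the start; rises with the column
- bottle: loose amber glass bottle with a black cap, 48 mm across, 135 mm tall, about 0.2 kg, standing in the middle of the rest. Origin at the centre of its underside, z along its axis
- lock (a joint): angle of the lock lever, rad: 0 to 0.25 at the start (unlocked, points to the stand's +y); 1.5 is fully home (its stop; lever along the stand's +x, behind the pawl's tail). Grows clockwise seen from above; vertical hinge, slight friction (about 2 N at the post); stays where it is left. When home it blocks the pawl, so lock only after raising
- lock_post (a point): a point on the upright round steel post, 12 mm in diameter, at the free end of the lock lever, 75 mm from its pivot. The post stands from 138 to 178 mm above the bench (the blade below it is 26 mm tall, 12 mm wide); this point is on its axis at 165 mm
- pivot (a point): point on the vertical pivot axis of the lock lever, 138 mm above the bench, at x -30, y +75 mm in the stand's frame
- flask_a: bystander: loose amber glass bottle like the one on the rest (48 mm across, 135 mm tall), on the bench. Origin at the centre of its underside
- flask_b: bystander: another such loose amber bottle on the bench. Origin at the centre of its underside
- wax_jar: bystander: loose low jar with metal lid, 68 mm across, 65 mm tall, on the bench. Origin at the centre of its underside
- rest: moving part: rest, bar and 5 teeth 16 mm apart on the column's +y side. Origin on the axis, at bench level when column is 0. As it rises the pawl rides up a tooth (about 6 N more lift over 9 mm); the extra force then vanishes and within 2 mm more rise the pawl snaps in below the tooth: one click. Then about 5 mm of slack till the next tooth. It cannot be lowered below a notch it has clicked into
Not all that is in view belongs to the job. Leave any blue or grey look-alike of the bottle alone.

How it is judged:
By the outcome, as a careful person would: the job done as asked, in the order asked, and still so for the second after the job is handed in, with the robot touching nothing.
It also fails if it takes over 72 s, if anything falls off the work surface, if the arm or the gripper's body presses on something with over 40 N, if the wrist force passes 120 N, or if a joint passes its speed limit or range.

## Robot

A 6-joint arm with a two-finger parallel gripper is mounted at the origin on the work surface. World frame = base frame: x ahead of the robot, y to its left, z up, the work surface at z = 0. Lengths are in m, angles in degrees, forces in N, time in s.
With the tool pointing down it reaches from about 0.25 to 0.725 m from the base axis. Payload 9.7 kg.
Tool frame: the origin (TCP) lies midway between the tips of the shut fingers; the grasp point (between the pads) lies bot.hold_point_z behind it (bot.hold_point_z is the distance from the TCP to the grasp point, in m); z points along the fingers, y is the line along which they close (so a half turn about z gives the same grasp; the last joint's range is limited). The gripper opens to 85 mm and grips with 20 to 120 N. Pads are 22 mm wide; open, the fingers measure 114 mm over their backs; the gripper's body (76 mm by 85 mm) begins 54 mm behind the grasp point. The pads swing forward as they close: fully open they stand 13 mm farther back than shut.
Start: joints at [77.292, 4.979, 10.078, 95.1, 0, 90], TCP at [0.121, 0.537, 0.231] pointing down, gripper open.
Joint ranges: [-179.16, 179.16], [-48.56, 103.87], [-65.8, 70.77], [-126.05, 130.52], [-82.76, 87.17], [-180, 180]. Speed limits (degrees/s): [127.2, 127.2, 147.25, 180, 180, 180].

## Interface

Orientations are given as [roll, pitch, yaw] about the fixed x, y, z axes, in that order (R = Rz(yaw) Ry(pitch) Rx(roll)).
In Python, from workcell import bot, camera, camera_model, ticket gives the robot as it stands.
- The arm moves only by the tool send_rows, never from a script. Its argument "targets" is text: rows parted by semicolons, each of 5 numbers parted by spaces: the shift along the tool's x, y, z in mm, then the turn about the tool's z in degrees, then the closure in counts, from 0 (fully open) to 255 (shut). A call has 1 to 20 rows; each row is the pose to reach, as a shift and turn from the pose commanded when the call began, along the tool's axes at that moment; what a row does not reach only later rows make up. A row lasts 1/8 s, in which the tool goes at most 62.5 mm and 10.7 degrees, less where a joint would pass 70% of its speed; a pose out of reach is approached as far as the arm can. A call with a gripper value outside its range is refused whole. The fingers move at their own pace and stop on an object; "newtons" is the grip in N (left out, the last holds). Time passes only in rows, so rows that repeat a pose let the fingers close. It gives the time, the measured TCP pose, the force, the opening and the grip force at its end, in the units of the state.
- bot.get_obs(): the state, without advancing time (a new reading comes with each control period).
- camera(name): name is "scene" or "top" or "wrist"; returns the picture (420x560x3 uint8, blue, green, red); there is no depth.
- camera_model(name): a dict with "K" (3x3 intrinsics, pixels), "dist_coeffs" ([k1, k2, p1, p2, k3] as OpenCV has them; the pictures are not rectified), "pose" (4x4, takes a point from camera to world coordinates); the wrist camera has in their place "T_tool_cam" (4x4, takes a point from camera to tool coordinates, whose origin is the TCP and whose axes are the flange's). Camera axes: x right, y down, z forward; pixel columns grow to the right and rows downward; lengths in m; the calibration is good to about 2 mm. A picture is of the moment at which its call begins: read the wrist's pose just before it. camera_model takes no time and is no camera call.
- ticket.job_done(): hands the job in; it is judged then, once.
The state is a dict: "time": time; "q": joint angles; "qd": joint speeds; "joint_efforts": joint torques, N m; "ee_pos": TCP position; "tcp_rot": TCP orientation; "wrist_force": force on the tool from outside, world axes, zero at the start; "torque": the same for the moment, N m; "opening": finger opening in m; "grasp_force": force on a finger pad.
Only numpy, scipy, OpenCV 4.12 (cv2) and the standard library are available. Lean on these libraries where they do the work, as an engineer would, in place of code of your own. Each camera call takes 0.05 s, during which the arm holds its last target. There are 200 camera calls.

## Working session

There is one attempt and no reset: what is moved stays moved. The work goes in short steps, Python scripts to look and compute and a tool call to move; the robot and the scene stay as the last step left them, time stands still between calls to the robot, and variables do not carry over. Pictures are saved under pics/ and viewed, at most 10 in all, crops included, and the job is handed in when it is done.

Besides the shell and the picture viewer there is one more tool, called after "Call:" by a JSON object that holds its "method" and its "body". send_rows: Moves the arm, as the interface text tells. Its arguments: {"type":"object","properties":{"targets":{"type":"string"},"newtons":{"type":"number"}},"required":["targets"]}

```bash
mkdir -p pics; ls
python3 - <<'E'
from workcell import bot,camera,camera_model
import cv2,numpy as np
np.set_printoptions(precision=4,suppress=True)
o=bot.get_obs();print(o,bot.hold_point_z)
for n in("scene","top"):
    cv2.imwrite(f"pics/{n}0.png",cv2.resize(camera(n),(800,600)))
    print(n,camera_model(n))
print(camera_model("wrist"))
E
```

```text
pics
{'time': 0.0, 'q': array([77.2929,  5.0106, 10.0333, 95.1003, -0.0004, 90.0001]), 'qd': array([-0.1434, -0.0289, -0.0214, -0.0683, -0.1045, -0.0643]), 'joint_efforts': array([  0.0004, -52.0391,  46.4803,   0.0166,  -0.0001,   0.    ]), 'ee_pos': array([0.1209, 0.5363, 0.2306]), 'tcp_rot': array([-179.9224,    0.0004,  167.2927]), 'wrist_force': array([ 0.1975,  0.0952, -0.464 ]), 'torque': array([0.005 , 0.033 , 0.0048]), 'grasp_force': 0.0, 'opening': 0.0856546380580647} 0.0187
scene {'K': array([[433.2756,   0.    , 276.7288],
       [  0.    , 433.2756, 215.7427],
       [  0.    ,   0.    ,   1.    ]]), 'dist_coeffs': array([-0.0442,  0.    ,  0.    ,  0.    ,  0.    ]), 'pose': array([[ 0.4774,  0.77  , -0.4232,  0.9721],
       [ 0.8786, -0.4132,  0.2394, -0.1975],
       [ 0.0094, -0.4861, -0.8738,  0.8015],
       [ 0.    ,  0.    ,  0.    ,  1.    ]])}
top {'K': array([[402.5639,   0.    , 279.5645],
       [  0.    , 402.5639, 204.6124],
       [  0.    ,   0.    ,   1.    ]]), 'dist_coeffs': array([-0.1137,  0.    ,  0.    ,  0.    ,  0.    ]), 'pose': array([[ 0.0076, -0.994 ,  0.1089,  0.5433],
       [-0.9999, -0.0085, -0.0074,  0.0185],
       [ 0.0083, -0.1088, -0.994 ,  0.7717],
       [ 0.    ,  0.    ,  0.    ,  1.    ]])}
{'K': array([[355.6238,   0.    , 284.9852],
       [  0.    , 355.6238, 219.9945],
       [  0.    ,   0.    ,   1.    ]]), 'dist_coeffs': array([-0.0718,  0.    ,  0.    ,  0.    ,  0.    ]), 'T_tool_cam': array([[ 0.0012, -0.9615, -0.2749,  0.07  ],
       [ 1.    ,  0.001 ,  0.0008,  0.0007],
       [-0.0005, -0.2749,  0.9615, -0.1434],
       [ 0.    ,  0.    ,  0.    ,  1.    ]])}
```

View pics/scene0.png

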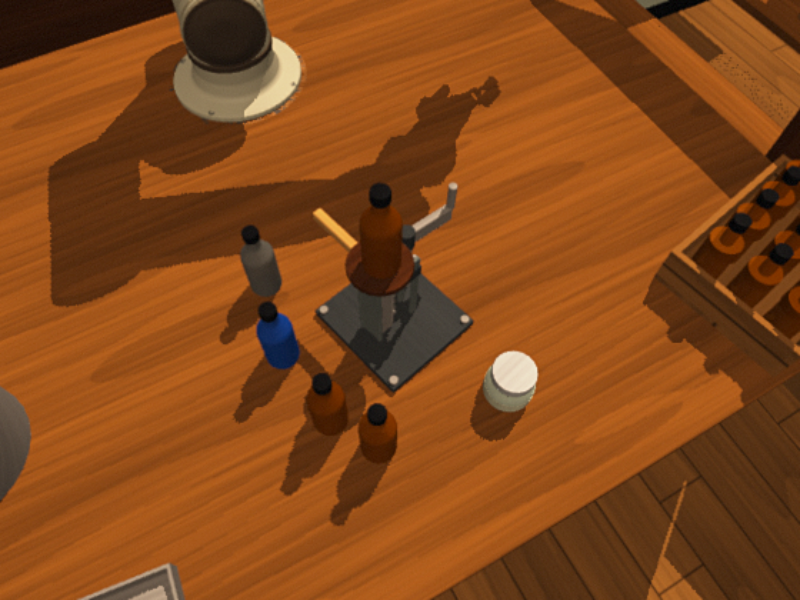

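View pics/top0.png

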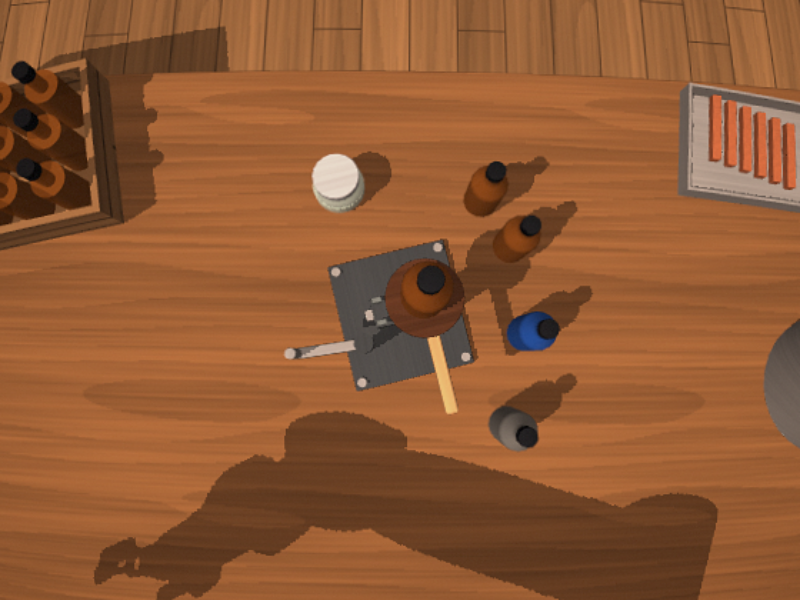

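Top view: the lift's foot corners are near (330,266), (447,240), (476,362), (358,390). The wooden bar ends near (450,410) and the lever post top is near (290,353). Flasks a and b are the two amber bottles at (485,190) and (517,240), and the jar is at (337,180). The amber bottle on the rest at (430,280) is the one meant; the blue (530,330) and grey (513,428) ones are look-alikes. Next I'll take one enlarged crop.

Run:
```python
from workcell import camera
import cv2
im=camera("top");cv2.imwrite("pics/topraw.png",im)
c=im[160:298,190:340];cv2.imwrite("pics/topcrop.png",cv2.resize(c,None,fx=4.3,fy=4.3,interpolation=cv2.INTER_CUBIC)) 
im=camera("scene");cv2.imwrite("pics/sceneraw.png",im)
c=im[120:280,210:345];cv2.imwrite("pics/scenecrop.png",cv2.resize(c,None,fx=3.7,fy=3.7,interpolation=cv2.INTER_CUBIC))
```

```text
(no output)
```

View pics/topcrop.png

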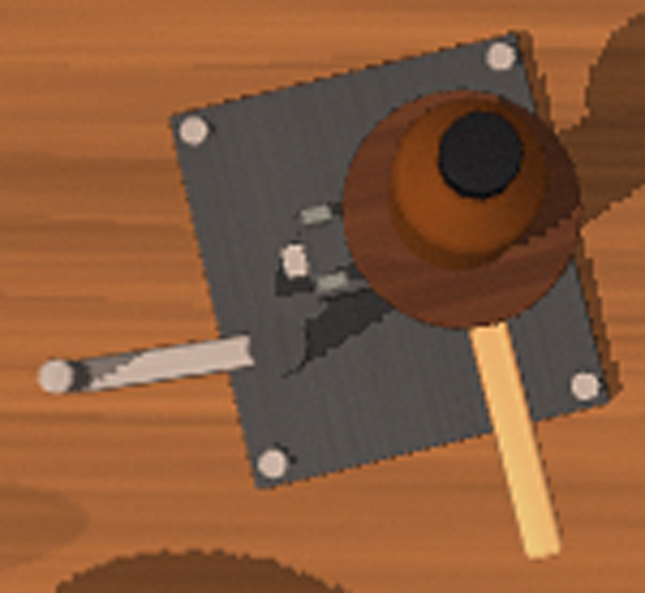

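View pics/scenecrop.png

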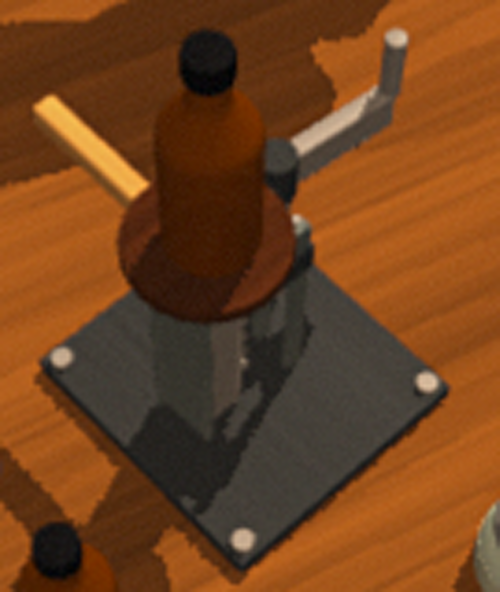

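The crops show, in crop pixels:
- **Top crop:** foot corners (172,117), (518,32), (607,398), (258,487); bar end (543,553); post top (57,376); rest centre (462,209).
- **Scene crop:** foot corners (42,362), (446,386), (240,558); post top (396,38); bar end top edge about (46,102).

The amber bottle with the black cap on the round rest is confirmed.

```bash
cat > h.py <<'E'
import numpy as np,cv2
from scipy.optimize import least_squares
from scipy.spatial.transform import Rotation as R
from workcell import bot,camera_model
np.set_printoptions(precision=4,suppress=True)
def proj(n,P,T=None):
    m=camera_model(n);T=np.linalg.inv(m["pose"] if T is None else T)
    return cv2.projectPoints(np.array(P,float),cv2.Rodrigues(T[:3,:3])[0],T[:3,3],m["K"],m["dist_coeffs"])[0][:,0]
def w(p,P):
    c,s=np.cos(p[2]),np.sin(p[2]);P=np.array(P,float)
    return P@np.array([[c,s,0],[-s,c,0],[0,0,1]])+[p[0],p[1],0]
def post(l,z=.178): return [-.03+.075*np.sin(l),.075+.075*np.cos(l),z]
E
python3 - <<'E'
from h import *
S=[[.085,.105,.012],[.085,-.055,.012],[-.085,-.055,.012],[-.085,.105,.012],[-.125,0,.162],[0,0,.175]]
t=np.array([[172,117],[518,32],[607,398],[258,487],[543,553],[462,209],[57,376]])/4.3+[190,160]
s=np.array([[42,362],[446,386],[240,558],[46,102],[396,38]])/3.7+[210,120]
S2=[S[2],S[0],S[1],S[4]]
f=lambda p:np.r_[(proj("top",w(p,S+[post(p[3])]))-t).ravel(),(proj("scene",w(p,S2+[post(p[3])]))-s).ravel()]
r=least_squares(f,[.53,0,0.2,.1],loss="soft_l1");p=r.x
print(p,np.degrees(p[2]));print(f(p).reshape(-1,2))
np.save("p.npy",p)
for n,P in dict(grip=[-.1,0,.154],post=post(p[3],.165),home=post(1.5,.165),piv=[-.03,.075,.138]).items(): print(n,w(p,[P])[0])
# bystander bottles: cap top from top cam at z .135 (800px)
m=camera_model("top")
for n,u,z in[("a",(496,172),.135),("b",(531,226),.135),("blue",(548,329),.135),("grey",(527,437),.135),("jar",(335,176),.065)]:
    d=cv2.undistortPoints(np.array([[u]],float)*.7,m["K"],m["dist_coeffs"])[0,0];T=m["pose"];v=T[:3,:3]@[*d,1];print(n,T[:3,3]+v*(z-T[2,3])/v[2])
E
```

```text
[ 0.6045 -0.0127  0.2458  0.0755] 14.08614114976026
[[-1.0253 -1.1463]
 [-0.2943 -0.7046]
 [ 0.9723  0.6232]
 [-0.66    0.2544]
 [ 0.7629  0.4431]
 [ 0.1031 -1.0293]
 [-0.4242 -0.3025]
 [-1.6327 -1.2523]
 [ 1.422  -0.1089]
 [ 0.0163  2.3752]
 [-1.6586 -1.5282]
 [-0.108  -0.736 ]]
grip [ 0.5075 -0.0371  0.154 ]
post [0.5444 0.1266 0.165 ]
home [0.6284 0.0761 0.165 ]
piv [0.5571 0.0527 0.138 ]
a [ 0.7533 -0.0964  0.135 ]
b [ 0.6903 -0.1355  0.135 ]
blue [ 0.5732 -0.1526  0.135 ]
grey [ 0.4542 -0.1278  0.135 ]
jar [0.7687 0.0963 0.065 ]
```

Call:
{"method": "send_rows", "body": {"targets": "-229 -248 -10 100 0;-229 -248 -10 100 0;-229 -248 -10 100 0;-229 -248 -10 100 0;-229 -248 -10 100 0;-229 -248 -10 100 0;-229 -248 -10 100 0;-229 -248 -10 100 0;-229 -248 -10 100 0;-229 -248 -10 100 0;-458 -496 -19 200 0;-458 -496 -19 200 0;-458 -496 -19 200 0;-458 -496 -19 200 0;-458 -496 -19 200 0;-458 -496 -19 200 0;-458 -496 -19 200 0;-458 -496 -19 200 0;-458 -496 -19 200 0;-458 -496 -19 200 0", "newtons": 40}}

```text
time: 2.7
ee_pos: [0.4174, -0.149, 0.2501]
tcp_rot: [-174.9, 0.4, -22.9]
wrist_force: [-0.7, 1.2, -0.0]
opening: 0.0858
grasp_force: 0.0
```

Call:
{"method": "send_rows", "body": {"targets": "0 0 0 0 0;0 0 0 0 0"}}

```text
time: 2.95
ee_pos: [0.4182, -0.1476, 0.2503]
tcp_rot: [-174.9, 0.4, -22.6]
wrist_force: [0.4, 0.7, -0.3]
opening: 0.0853
grasp_force: 0.0
```

Run:
```python
from h import *
o=bot.get_obs();print(o["ee_pos"],o["tcp_rot"],o["q"],o["qd"])
```

```text
[ 0.4182 -0.1476  0.2503] [-174.939     0.3986  -22.6391] [-22.6963  -8.7502  -1.2722  97.8816   5.0606 179.9426] [ 0.9589  0.1906  0.0651 -0.112   0.0131  0.043 ]
```

Call:
{"method": "send_rows", "body": {"targets": "0 0 0 -100 0;0 0 0 -100 0;0 0 0 -100 0;0 0 0 -100 0;0 0 0 -100 0;0 0 0 -100 0;0 0 0 -100 0;0 0 0 -100 0;0 0 0 -100 0;0 0 0 -100 0;0 0 0 -210 0;0 0 0 -210 0;0 0 0 -210 0;0 0 0 -210 0;0 0 0 -210 0;0 0 0 -210 0;0 0 0 -210 0;0 0 0 -210 0;0 0 0 -210 0;0 0 0 -210 0"}}

```text
time: 5.45
ee_pos: [0.4185, -0.1469, 0.2503]
tcp_rot: [175.3, 2.0, -174.8]
wrist_force: [-0.4, -0.4, -0.3]
opening: 0.0848
grasp_force: 0.0
```

Run:
```python
from h import *
o=bot.get_obs();print(o["ee_pos"],o["tcp_rot"],o["q"],o["qd"])
```

```text
[ 0.4185 -0.1469  0.2503] [ 175.3351    1.9924 -174.8499] [-22.5886  -8.73    -1.2607  97.8825   5.0549 -27.8381] [ -0.0217   0.0177  -0.0474   0.0283  -0.0568 -85.2957]
```

Call:
{"method": "send_rows", "body": {"targets": "40 0 0 -100 0;40 0 0 -100 0;40 0 0 -100 0;40 0 0 -100 0;40 0 0 -100 0;40 0 0 -100 0;40 0 0 -100 0;40 0 0 -100 0;40 0 0 -100 0;40 0 0 -100 0;40 0 0 -165 0;40 0 0 -165 0;40 0 0 -165 0;40 0 0 -165 0;40 0 0 -165 0;40 0 0 -165 0;40 0 0 -165 0;40 0 0 -165 0"}}

```text
time: 7.7
ee_pos: [0.3945, -0.0876, 0.249]
tcp_rot: [-177.6, -0.6, -14.2]
wrist_force: [1.7, -1.3, 0.0]
opening: 0.0855
grasp_force: 0.0
```

Run:
```python
from h import *
o=bot.get_obs();print(o["ee_pos"],o["tcp_rot"],o["q"],o["qd"])
```

```text
[ 0.3945 -0.0876  0.249 ] [-177.6394   -0.6023  -14.2409] [ -14.1864  -14.9573   -6.4874   97.8654    2.36   -179.9454] [-1.4729  0.2246 -0.1043 -0.024   0.2735  0.0365]
```

Call:
{"method": "send_rows", "body": {"targets": "0 0 0 -13 0;0 0 0 -13 0;0 0 0 -13 0;0 0 0 -13 0"}}

```text
time: 8.2
ee_pos: [0.3988, -0.0349, 0.2489]
tcp_rot: [179.9, -1.0, -5.0]
wrist_force: [-0.3, -0.9, -0.8]
opening: 0.0854
grasp_force: 0.0
```

Run:
```python
from h import *
o=bot.get_obs();print(o["ee_pos"],o["tcp_rot"],o["q"],o["qd"])
```

```text
[ 0.3988 -0.0349  0.2489] [179.8853  -1.042   -4.9728] [  -4.9199  -15.8639   -7.1791   97.643    -0.1157 -179.947 ] [-0.3513 -0.0144  0.005   0.0414  0.0964  0.072 ]
```

Call:
{"method": "send_rows", "body": {"targets": "0 0 0 100 0;0 0 0 100 0;0 0 0 100 0;0 0 0 100 0;0 0 0 100 0;0 0 0 100 0;0 0 0 100 0;0 0 0 100 0;0 0 0 100 0;0 0 0 100 0;61 9 0 161 0;61 9 0 161 0;61 9 0 161 0;61 9 0 161 0;61 9 0 161 0;61 9 0 161 0;61 9 0 161 0;61 9 0 161 0"}}

```text
time: 10.45
ee_pos: [0.4588, -0.0488, 0.25]
tcp_rot: [-179.5, 0.9, -165.8]
wrist_force: [-0.3, -0.6, -0.4]
opening: 0.0852
grasp_force: 0.0
```

Run:
```python
from h import *
from workcell import camera
o=bot.get_obs();im=camera("wrist");print(o["ee_pos"],o["tcp_rot"],o["q"],o["qd"])
cv2.imwrite("pics/w1.png",cv2.resize(im,(800,600),interpolation=cv2.INTER_CUBIC))
T=np.eye(4);T[:3,:3]=R.from_euler("xyz",o["tcp_rot"],degrees=True).as_matrix();T[:3,3]=o["ee_pos"]
C=T@camera_model("wrist")["T_tool_cam"];np.save("C.npy",C)
p=np.load("p.npy")
print(proj("wrist",w(p,[[-.125,-.007,.162],[-.125,.007,.162],[-.1,0,.162],post(p[3])]),C)*800/560)
```

```text
[ 0.4588 -0.0488  0.25  ] [-179.5465    0.9481 -165.7652] [ -6.011   -7.6841  -0.2507  96.387   -0.0974 -20.2429] [ 0.4209 -0.0575 -0.0584 -0.0561  0.0373  0.5395]
[[391.2175 366.9011]
 [419.8068 367.083 ]
 [405.3787 412.7647]
 [683.9179 552.152 ]]
```

View pics/w1.png

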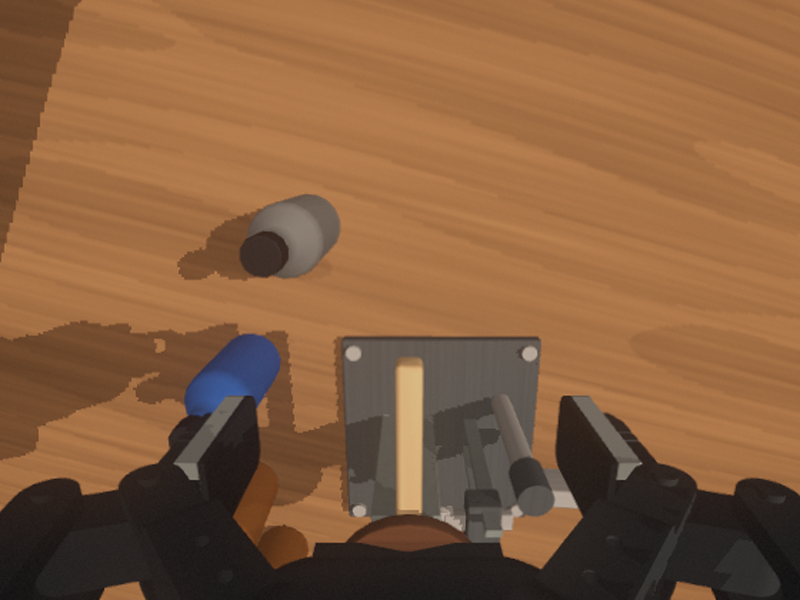

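Wrist view: the bar's end edge spans pixels x 396–423 at y≈360, about 4 px (2 mm) to the right of the prediction. The bar runs vertically in the picture, so the yaw is right.

```bash
cat >> h.py <<'E'
def delta(P):
    o=bot.get_obs();M=R.from_euler("xyz",o["tcp_rot"],degrees=True)
    return 1e3*M.inv().apply(np.array(P)-o["ee_pos"])
E
python3 - <<'E'
from h import *
print(delta([.5070,-.0352,.19]),delta([.5070,-.0352,.134]))
E
```

```text
[-48.9944   1.6612  60.8297] [-48.0687   2.1018 116.8203]
```

Call:
{"method": "send_rows", "body": {"targets": "-49 1.7 40 0 0;-49 1.7 60 0 0;-48.5 2 80 0 0;-48 2.1 100 0 0;-48 2.1 116 0 0;-48 2.1 117 0 0;-48 2.1 117 0 0"}}

```text
time: 11.38
ee_pos: [0.5072, -0.0349, 0.1345]
tcp_rot: [-179.5, 1.0, -165.8]
wrist_force: [-0.3, 0.8, 0.9]
opening: 0.0853
grasp_force: 0.0
```

Call:
{"method": "send_rows", "body": {"targets": "0 0 0 0 180;0 0 0 0 220;0 0 0 0 255;0 0 0 0 255;0 0 0 0 255;0 0 0 0 255;0 0 0 0 255;0 0 0 0 255", "newtons": 30}}

```text
time: 12.38
ee_pos: [0.5075, -0.0365, 0.1342]
tcp_rot: [-179.3, 1.0, -165.9]
wrist_force: [1.5, -10.8, 1.3]
opening: 0.0136
grasp_force: 36.1
```

Run:
```python
from h import *
o=bot.get_obs();print(o["ee_pos"],o["tcp_rot"],o["wrist_force"],o["torque"],o["opening"],o["grasp_force"])
```

```text
[ 0.5075 -0.0365  0.1342] [-179.3384    0.9713 -165.9223] [  1.4988 -10.7761   1.2717] [-1.8367 -0.2866  0.0316] 0.01355340248060579 36.14098012447357
```

Call:
{"method": "send_rows", "body": {"targets": "0 -1.6 0 0 255;0 -1.6 0 0 255;0 -1.6 0 0 255"}}

```text
time: 12.75
ee_pos: [0.5075, -0.0366, 0.1342]
tcp_rot: [-179.5, 1.0, -165.9]
wrist_force: [-0.5, -3.9, 3.4]
opening: 0.0135
grasp_force: 36.6
```

Call:
{"method": "send_rows", "body": {"targets": "0 0 -3 0 255;-.1 0 -6 0 255;-.1 -.1 -9 0 255;-.2 -.1 -10 0 255;-.2 -.1 -10 0 255"}}

```text
time: 13.38
ee_pos: [0.5074, -0.0367, 0.1421]
tcp_rot: [-179.5, 0.9, -165.9]
wrist_force: [5.2, -4.4, -10.6]
opening: 0.0133
grasp_force: 34.4
```

Call:
{"method": "send_rows", "body": {"targets": "0 0 -1 0 255;0 0 -2 0 255;0 0 -2 0 255"}}

```text
time: 13.75
ee_pos: [0.5074, -0.0366, 0.1439]
tcp_rot: [-179.5, 0.8, -165.9]
wrist_force: [6.6, -5.0, -11.7]
opening: 0.0136
grasp_force: 34.2
```

Call:
{"method": "send_rows", "body": {"targets": "0 0 -1 0 255;0 0 -2 0 255;0 0 -2 0 255"}}

```text
time: 14.12
ee_pos: [0.5075, -0.0367, 0.1459]
tcp_rot: [-179.5, 0.9, -165.9]
wrist_force: [6.5, -5.0, -12.6]
opening: 0.0133
grasp_force: 34.2
```

Call:
{"method": "send_rows", "body": {"targets": "-.1 0 -1 0 255;-.1 0 -2 0 255;-.1 0 -2 0 255"}}

```text
time: 14.5
ee_pos: [0.5074, -0.0366, 0.1478]
tcp_rot: [-179.5, 0.8, -165.9]
wrist_force: [6.3, -4.8, -11.6]
opening: 0.0131
grasp_force: 34.2
```

Call:
{"method": "send_rows", "body": {"targets": "0 0 -1 0 255;0 0 -2 0 255;0 0 -2 0 255"}}

```text
time: 14.88
ee_pos: [0.5075, -0.0366, 0.1508]
tcp_rot: [-179.5, 0.9, -165.9]
wrist_force: [4.7, -5.4, -6.3]
opening: 0.0134
grasp_force: 35.1
```

Call:
{"method": "send_rows", "body": {"targets": "0 0 -1 0 255;0 0 -2 0 255;0 0 -2 0 255"}}

```text
time: 15.25
ee_pos: [0.5074, -0.0366, 0.1529]
tcp_rot: [-179.5, 0.9, -165.9]
wrist_force: [3.9, -5.6, -5.4]
opening: 0.0134
grasp_force: 35.2
```

Call:
{"method": "send_rows", "body": {"targets": "-.1 0 -1 0 255;-.1 -.1 -2 0 255;-.1 -.1 -2 0 255"}}

```text
time: 15.62
ee_pos: [0.5075, -0.0367, 0.1547]
tcp_rot: [-179.5, 0.9, -165.9]
wrist_force: [4.1, -3.9, -5.8]
opening: 0.0133
grasp_force: 35.0
```

Call:
{"method": "send_rows", "body": {"targets": "0 0 -1 0 255;0 0 -2 0 255;0 0 -2 0 255"}}

```text
time: 16.0
ee_pos: [0.5074, -0.0367, 0.1561]
tcp_rot: [-179.5, 0.9, -165.9]
wrist_force: [5.7, -4.6, -11.0]
opening: 0.0132
grasp_force: 34.4
```

Call:
{"method": "send_rows", "body": {"targets": "0 0 -1 0 255;0 0 -2 0 255;0 0 -2 0 255"}}

```text
time: 16.38
ee_pos: [0.5074, -0.0367, 0.158]
tcp_rot: [-179.5, 0.8, -165.9]
wrist_force: [7.0, -4.8, -10.9]
opening: 0.0133
grasp_force: 34.3
```

Call:
{"method": "send_rows", "body": {"targets": "-.1 0 -1 0 255;-.1 0 -2 0 255;-.1 0 -2 0 255"}}

```text
time: 16.75
ee_pos: [0.5074, -0.0367, 0.1599]
tcp_rot: [-179.5, 0.8, -165.9]
wrist_force: [6.3, -5.5, -12.4]
opening: 0.0135
grasp_force: 34.3
```

Call:
{"method": "send_rows", "body": {"targets": "0 0 -3 0 255;-.1 0 -6 0 255;-.1 -.1 -7 0 255;-.1 -.1 -7 0 255"}}

```text
time: 17.25
ee_pos: [0.5074, -0.0366, 0.1678]
tcp_rot: [-179.5, 0.9, -165.9]
wrist_force: [2.3, -3.9, -5.6]
opening: 0.0132
grasp_force: 35.2
```

Call:
{"method": "send_rows", "body": {"targets": "0 0 -3 0 255;-.1 0 -6 0 255;-.1 -.1 -9 0 255;-.2 -.1 -12 0 255;-.3 -.1 -15 0 255;-.3 -.1 -16 0 255;-.3 -.1 -16 0 255"}}

```text
time: 18.12
ee_pos: [0.5075, -0.0366, 0.1838]
tcp_rot: [-179.5, 0.9, -165.9]
wrist_force: [3.7, -4.1, -5.1]
opening: 0.0135
grasp_force: 35.2
```

Call:
{"method": "send_rows", "body": {"targets": "0 0 -3 0 255;-.1 0 -6 0 255;-.1 -.1 -9 0 255;-.1 -.1 -9 0 255"}}

```text
time: 18.62
ee_pos: [0.5074, -0.0366, 0.1921]
tcp_rot: [-179.5, 0.8, -165.9]
wrist_force: [4.6, -5.0, -10.3]
opening: 0.0132
grasp_force: 34.5
```

Call:
{"method": "send_rows", "body": {"targets": "0 0 -1 0 255;0 0 -2 0 255;0 0 -2 0 255"}}

```text
time: 19.0
ee_pos: [0.5074, -0.0367, 0.1937]
tcp_rot: [-179.6, 0.8, -165.9]
wrist_force: [6.2, -5.2, -12.5]
opening: 0.0137
grasp_force: 34.2
```

Call:
{"method": "send_rows", "body": {"targets": "0 0 -1 0 255;0 0 -2 0 255;0 0 -2 0 255"}}

```text
time: 19.38
ee_pos: [0.5074, -0.0366, 0.1957]
tcp_rot: [-179.6, 0.8, -165.9]
wrist_force: [5.9, -4.5, -12.8]
opening: 0.0133
grasp_force: 34.2
```

Call:
{"method": "send_rows", "body": {"targets": "0 0 -1 0 255;0 0 -2 0 255;0 0 -2 0 255"}}

```text
time: 19.75
ee_pos: [0.5074, -0.0366, 0.1987]
tcp_rot: [-179.5, 0.9, -165.9]
wrist_force: [4.3, -4.0, -6.8]
opening: 0.0138
grasp_force: 35.1
```

Call:
{"method": "send_rows", "body": {"targets": "0 0 -1 0 255;-.1 0 -1.5 0 255;-.1 0 -1.5 0 255"}}

```text
time: 20.12
ee_pos: [0.5074, -0.0366, 0.2003]
tcp_rot: [-179.5, 0.9, -165.9]
wrist_force: [3.8, -5.5, -5.7]
opening: 0.0139
grasp_force: 35.2
```

Call:
{"method": "send_rows", "body": {"targets": "0 0 -.5 0 255;0 0 -1 0 255;0 0 -1 0 255"}}

```text
time: 20.5
ee_pos: [0.5075, -0.0366, 0.2012]
tcp_rot: [-179.5, 0.9, -165.9]
wrist_force: [3.3, -6.0, -6.1]
opening: 0.0131
grasp_force: 35.1
```

Call:
{"method": "send_rows", "body": {"targets": "0 0 .5 0 255;0 0 1 0 255;0 0 1 0 255"}}

```text
time: 20.88
ee_pos: [0.5074, -0.0366, 0.2002]
tcp_rot: [-179.5, 0.9, -165.9]
wrist_force: [4.0, -4.7, -5.9]
opening: 0.0135
grasp_force: 35.2
```

Call:
{"method": "send_rows", "body": {"targets": "0 0 .5 0 255;0 0 1 0 255;0 0 1 0 255"}}

```text
time: 21.25
ee_pos: [0.5075, -0.0366, 0.1992]
tcp_rot: [-179.5, 0.9, -165.9]
wrist_force: [3.1, -5.1, -5.5]
opening: 0.0137
grasp_force: 35.2
```

Call:
{"method": "send_rows", "body": {"targets": "0 0 .5 0 255;0 0 1 0 255;0 0 1 0 255"}}

```text
time: 21.62
ee_pos: [0.5074, -0.0366, 0.1982]
tcp_rot: [-179.5, 0.9, -165.9]
wrist_force: [4.4, -5.3, -5.8]
opening: 0.013
grasp_force: 35.2
```

Call:
{"method": "send_rows", "body": {"targets": "0 0 .5 0 255;0 0 .8 0 255;0 0 .8 0 255"}}

```text
time: 22.0
ee_pos: [0.5074, -0.0366, 0.1974]
tcp_rot: [-179.5, 0.9, -165.9]
wrist_force: [3.1, -3.6, -6.1]
opening: 0.0133
grasp_force: 35.2
```

Call:
{"method": "send_rows", "body": {"targets": "0 0 .5 0 255;0 0 .5 0 255;0 0 .5 0 255"}}

```text
time: 22.38
ee_pos: [0.5074, -0.0366, 0.1972]
tcp_rot: [-179.5, 0.9, -165.9]
wrist_force: [3.1, -4.2, -4.0]
opening: 0.0132
grasp_force: 35.5
```

Call:
{"method": "send_rows", "body": {"targets": "0 0 .5 0 255;0 0 .5 0 255;0 0 .5 0 255"}}

```text
time: 22.75
ee_pos: [0.5075, -0.0366, 0.1972]
tcp_rot: [-179.5, 0.9, -165.9]
wrist_force: [2.0, -5.7, -1.3]
opening: 0.0134
grasp_force: 35.7
```

Call:
{"method": "send_rows", "body": {"targets": "0 0 .5 0 255;0 0 .5 0 255;0 0 .5 0 255"}}

```text
time: 23.12
ee_pos: [0.5075, -0.0366, 0.1971]
tcp_rot: [-179.5, 1.0, -165.9]
wrist_force: [0.9, -3.9, -0.0]
opening: 0.0134
grasp_force: 36.2
```

Call:
{"method": "send_rows", "body": {"targets": "0 -.6 0 0 255;0 -.6 0 0 200;0 -.6 0 0 120;0 -.6 0 0 60;0 -.6 0 0 0;0 -.6 0 0 0"}}

```text
time: 23.88
ee_pos: [0.5076, -0.037, 0.1971]
tcp_rot: [-179.6, 1.0, -165.9]
wrist_force: [-0.2, -1.2, 1.1]
opening: 0.0855
grasp_force: 0.0
```

Call:
{"method": "send_rows", "body": {"targets": "0 -.6 -30 0 0;20 -.6 -60 0 0;40 0 -80 0 0;40 0 -80 0 0"}}

```text
time: 24.38
ee_pos: [0.4674, -0.0467, 0.2782]
tcp_rot: [-179.5, 1.1, -165.9]
wrist_force: [-0.6, -0.2, -0.2]
opening: 0.0854
grasp_force: 0.0
```

Run:
```python
from h import *
from workcell import camera
o=bot.get_obs();print(o["time"],o["ee_pos"],o["tcp_rot"])
im=camera("top");c=im[140:298,170:370];cv2.imwrite("pics/t2.png",cv2.resize(c,(800,632)).copy()[:600])
p=np.load("p.npy")
print(delta(w(p,[post(p[3],.25)])[0]))
```

```text
24.375 [ 0.4674 -0.0467  0.2782] [-179.4796    1.138  -165.8821]
[-116.1288  149.4648   27.6311]
```

View pics/t2.png

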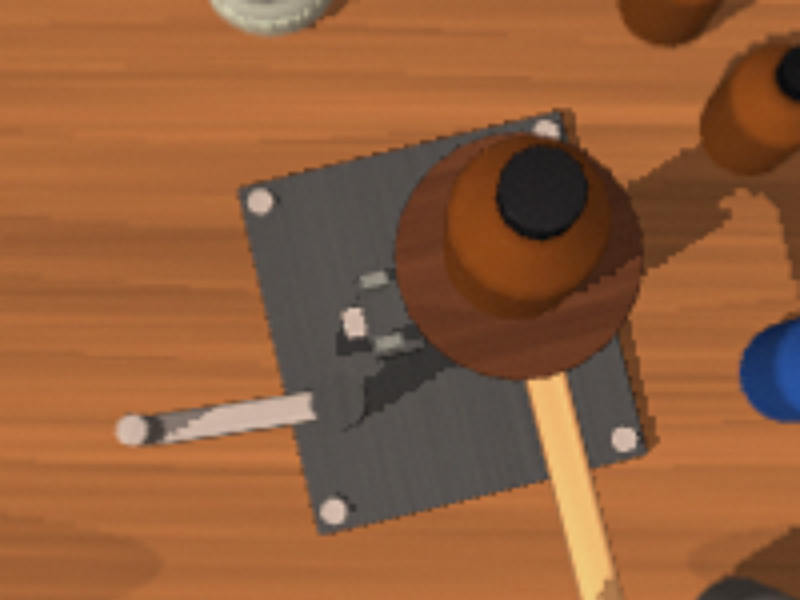

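Top view: the column and rest are raised, the bottle is standing centred, and the fingers are clear of the bar. The post top is unmoved at crop pixel (132,430). Next I'll go above the post.

Call:
{"method": "send_rows", "body": {"targets": "0 50 0 10 0;0 100 0 20 0;-20 149 0 30 0;-70 149 0 119 0;-111 154 15 119 0;-111 154 15 119 0;-111 154 15 119 0;-111 154 15 119 0;-111 154 15 119 0;-111 154 15 119 0;-111 154 15 119 0;-111 154 15 119 0;-111 154 15 119 0;-111 154 15 119 0"}}

```text
time: 26.18
ee_pos: [0.5378, 0.1301, 0.2611]
tcp_rot: [179.0, -0.0, 75.2]
wrist_force: [0.1, 0.4, 0.8]
opening: 0.0856
grasp_force: 0.0
```

Run:
```python
from h import *
from workcell import camera
o=bot.get_obs();im=camera("wrist");print(o["time"],o["ee_pos"],o["tcp_rot"],o["q"])
cv2.imwrite("pics/w2.png",cv2.resize(im,(800,600),interpolation=cv2.INTER_CUBIC))
T=np.eye(4);T[:3,:3]=R.from_euler("xyz",o["tcp_rot"],degrees=True).as_matrix();T[:3,3]=o["ee_pos"]
C=T@camera_model("wrist")["T_tool_cam"];np.save("C.npy",C)
p=np.load("p.npy")
print(proj("wrist",w(p,[post(p[3]),post(p[3],.138),[-.03,.075,.138]]),C)*800/560)
print(delta(w(p,[post(p[3],.15)])[0]))
```

```text
26.175 [0.5378 0.1301 0.2611] [179.0069  -0.0315  75.247 ] [ 13.8303   5.2945  13.7529  97.5713  -0.4475 118.58  ]
[[420.1423 329.6141]
 [417.039  307.348 ]
 [469.4973 420.0318]]
[ -1.7011   5.3757 111.476 ]
```

View pics/w2.png

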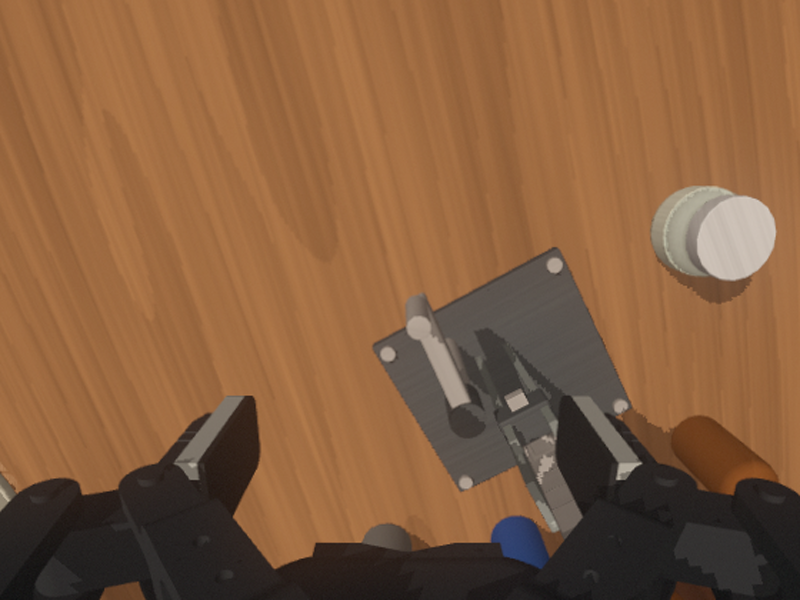

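The post top is at (419,327), matching the prediction (420,330). Now descend and grip it lightly.

Call:
{"method": "send_rows", "body": {"targets": "2 5.4 30 0 60;2 5.4 60 0 90;2 5.4 85 0 100;2 5.4 105 0 100;2 5.4 112 0 100;2 5.4 112 0 100", "newtons": 20}}

```text
time: 26.98
ee_pos: [0.5453, 0.1301, 0.1502]
tcp_rot: [179.0, -0.1, 75.2]
wrist_force: [-0.7, 0.2, 0.8]
opening: 0.0518
grasp_force: 0.0
```

Call:
{"method": "send_rows", "body": {"targets": "0 0 0 0 150;0 0 0 0 200;0 0 0 0 230;0 0 0 0 255;0 0 0 0 255;0 0 0 0 255"}}

```text
time: 27.72
ee_pos: [0.5456, 0.1303, 0.1507]
tcp_rot: [178.9, -0.1, 75.2]
wrist_force: [0.3, 1.6, 5.5]
opening: 0.0113
grasp_force: 20.3
```

Run:
```python
from h import *
o=bot.get_obs();print(o["time"],o["ee_pos"],o["tcp_rot"],o["wrist_force"],o["opening"],o["grasp_force"])
p=np.load("p.npy")
M=R.from_euler("xyz",o["tcp_rot"],degrees=True)
a0=w(p,[post(p[3],.15)])[0]
print("off",delta(a0))
for l in np.r_[np.linspace(p[3],1.5,13),1.53,1.56]:
    print(round(l,3),1e3*M.inv().apply(w(p,[post(l,.15)])[0]-a0))
```

```text
27.725 [0.5456 0.1303 0.1507] [178.9075  -0.1065  75.1562] [0.2759 1.6039 5.5416] 0.011277229656049754 20.336486399173737
off [-3.8655 -0.1912  0.659 ]
0.076 [0. 0. 0.]
0.194 [3.2177 8.2938 0.1641]
0.313 [ 5.4304 16.9103  0.3326]
0.432 [ 6.607  25.7281  0.5029]
0.55 [ 6.7308 34.6233  0.6728]
0.669 [ 5.8001 43.4705  0.8398]
0.788 [ 3.828  52.1453  1.0015]
0.906 [ 0.8423 60.5257  1.1558]
1.025 [-3.115  68.4935  1.3004]
1.144 [-7.9882 75.9368  1.4333]
1.263 [-13.7088  82.7507   1.5526]
1.381 [-20.1961  88.8393   1.6566]
1.5 [-27.359   94.117    1.7439]
1.53 [-29.2643  95.3133   1.7632]
1.56 [-31.2048  96.452    1.7813]
```

Call:
{"method": "send_rows", "body": {"targets": "1.7 4 0 0 255;3.2 8.3 .2 0 255;4.4 12.6 .2 0 255;5.4 16.9 .3 0 255;6.1 21.3 .4 0 255;6.6 25.7 .5 0 255;6.7 30.2 .6 0 255;6.7 34.6 .7 0 255;6.3 39 .8 0 255;5.8 43.5 .8 0 255;4.8 47.8 .9 0 255;3.8 52.1 1 0 255;3.8 52.1 1 0 255"}}

```text
time: 29.35
ee_pos: [0.5971, 0.1199, 0.1501]
tcp_rot: [178.9, -0.0, 75.1]
wrist_force: [-1.8, -3.8, 2.9]
opening: 0.0118
grasp_force: 20.8
```

Run:
```python
from h import *
o=bot.get_obs();print(o["time"],o["ee_pos"],o["tcp_rot"],o["wrist_force"],o["opening"],o["grasp_force"])
M=R.from_euler("xyz",o["tcp_rot"],degrees=True);print(M.inv().apply(o["wrist_force"]))
p=np.load("p.npy");print(delta(w(p,[post(.788,.15)])[0]))
```

```text
29.35 [0.5971 0.1199 0.1501] [178.919   -0.0357  75.1185] [-1.7822 -3.7614  2.8747] 0.011823610142177737 20.764103829860687
[-4.0912 -0.702  -2.8911]
[-3.2066 -0.5076  0.0478]
```

Call:
{"method": "send_rows", "body": {"targets": "-1.3 4.3 0 0 255;-3 8.4 .1 0 255;-4.8 12.5 .2 0 255;-6.9 16.4 .3 0 255;-9.2 20.2 .3 0 255;-11.8 23.8 .4 0 255;-14.5 27.3 .5 0 255;-17.5 30.7 .5 0 255;-20.6 33.8 .6 0 255;-24 36.7 .6 0 255;-27.5 39.4 .7 0 255;-31.2 42 .7 0 255;-31.2 42 .7 0 255"}}

```text
time: 30.98
ee_pos: [0.6288, 0.0806, 0.1501]
tcp_rot: [179.1, -0.2, 75.2]
wrist_force: [-6.3, 8.3, 2.8]
opening: 0.0114
grasp_force: 20.8
```

Run:
```python
from h import *
o=bot.get_obs();print(o["time"],o["ee_pos"],o["tcp_rot"],o["wrist_force"],o["opening"],o["grasp_force"])
M=R.from_euler("xyz",o["tcp_rot"],degrees=True);print(M.inv().apply(o["wrist_force"]))
p=np.load("p.npy");print(delta(w(p,[post(1.5,.15)])[0]))
```

```text
30.975 [0.6288 0.0806 0.1501] [179.056   -0.1957  75.2099] [-6.3195  8.2956  2.806 ] 0.011432301302736564 20.76580971479416
[ 6.4171 -8.1808 -2.9193]
[-4.4723  0.7658  0.1338]
```

Call:
{"method": "send_rows", "body": {"targets": "-1.1 .6 0 0 255;-2.1 1.3 0 0 255;-2.1 1.3 0 0 255;-2.1 1.3 0 0 255"}}

```text
time: 31.48
ee_pos: [0.6289, 0.0802, 0.1501]
tcp_rot: [179.2, -0.3, 75.3]
wrist_force: [-8.9, 16.7, 3.8]
opening: 0.0112
grasp_force: 21.0
```

Run:
```python
from h import *
o=bot.get_obs();M=R.from_euler("xyz",o["tcp_rot"],degrees=True);print(o["ee_pos"],M.inv().apply(o["wrist_force"]))
p=np.load("p.npy");print(delta(w(p,[post(1.5,.15)])[0]))
```

```text
[0.6289 0.0802 0.1501] [ 13.8657 -12.8249  -3.9203]
[-4.104   0.5324  0.0758]
```

Call:
{"method": "send_rows", "body": {"targets": "1 -.6 0 0 255;1 -.6 0 0 200;1 -.6 0 0 140;1 -.6 0 0 100;1 -.6 0 0 100"}}

```text
time: 32.1
ee_pos: [0.6299, 0.0779, 0.1501]
tcp_rot: [178.9, -0.1, 75.1]
wrist_force: [0.3, 0.4, -0.1]
opening: 0.0519
grasp_force: 0.0
```

Call:
{"method": "send_rows", "body": {"targets": "0 0 -25 0 100;0 0 -50 0 100;30 0 -70 0 100;80 0 -80 0 100;100 0 -80 0 100;100 0 -80 0 100"}}

```text
time: 32.85
ee_pos: [0.6539, 0.1761, 0.2292]
tcp_rot: [179.0, -0.0, 75.2]
wrist_force: [-0.2, -0.8, 0.2]
opening: 0.0523
grasp_force: 0.0
```

Run:
```python
from h import *
from workcell import camera
o=bot.get_obs();print(o["time"],o["ee_pos"],o["wrist_force"])
a=camera("top")[130:310,170:370];b=camera("scene")[110:290,200:400]
cv2.imwrite("pics/fin.png",np.hstack([cv2.resize(a,(400,360),interpolation=2),cv2.resize(b,(400,360),interpolation=2)]))
p=np.load("p.npy")
for l in(1.3,1.4,1.5): print(l,((proj("top",w(p,[post(l)]))-[170,130])*2)[0],((proj("scene",w(p,[post(l)]))-[200,110])*2+[400,0])[0])
```

```text
32.85 [0.6539 0.1761 0.2292] [-0.2192 -0.7657  0.235 ]
1.3 [117.6848 129.7055] [643.8129 114.9207]
1.4 [126.7514 125.2881] [639.3078 120.646 ]
1.5 [136.2018 121.7892] [634.0618 125.9824]
```

View pics/fin.png

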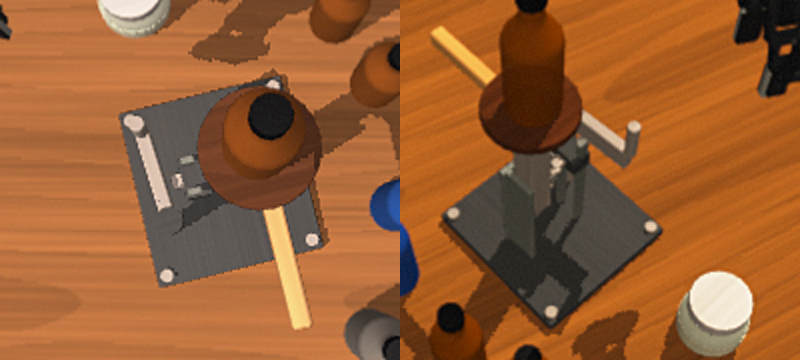

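The post top is at (135,122) in the top view and (634,127) in the scene view. Both match a lock angle of 1.5 rad. The bottle is standing, the column is raised and the arm is clear.

```bash
python3 -c "
from workcell import ticket
print(ticket.job_done())"
```

```text
the job is handed in; nothing more can be done
None
```

The job is handed in at about 33 s: the lift rests on its fourth notch at about 63 mm of rise, the lock lever is against its home stop, the bottle is standing, and I saw no contact with the flasks or jar.

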